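# Back off the ratchet turning stand

## Robot

A 6-joint arm with a two-finger parallel gripper is mounted at the origin on the work surface. World frame = base frame: x ahead of the robot, y to its left, z up, the work surface at z = 0. Lengths are in mm, angles in rad, forces in N, time in s.
With the tool pointing down it reaches from about 350 to 975 mm from the base axis. Payload 7.1 kg.
Tool frame: the origin (TCP) lies at the very end of the fingers, on their centre line; the grasp point (between the pads) lies 19 mm behind it (ctrl.tcp_to_grasp is the distance from the TCP to the grasp point, in mm); z points along the fingers, x is the direction in which the jaws open and shut, and the axes are right-handed (so a half turn about z gives the same grasp; the last joint's range is limited). The gripper opens to 88 mm and grips with 3 to 60 N. Pads are 20 mm wide; open, the fingers measure 115 mm over their backs; the gripper's body (75 mm by 178 mm) begins 61 mm behind the grasp point.
Start: joints at [-1.181, 0.423, 1.63, -0, 1.089, -0.019], TCP at [248.458, -573.474, 184.275] pointing down, gripper open.
Joint ranges: [-3, 3], [-0.9, 2.11], [0.09, 2.58], [-1.31, 4.45], [0.11, 2.69], [-2.54, 2.54]. Speed limits (rad/s): [2.39, 2.39, 3.01, 3.14, 3.14, 3.14].

## Interface

Orientations are given as a rotation vector (axis times angle).
In Python, from workcell import get_obs, viewer, ctrl, masks_of gives the robot as it stands. The module is installed in compiled form; this text tells all that it offers.
- The arm moves only by the shell command python3 -m inch 'ROWS'. ROWS is JSON, a list of rows, each an object of numbers: "tx", "ty", "tz": the shift along the tool's x, y, z in cm; "ax", "ay", "az": the turn, a rotation vector about the tool's x, y, z in degrees; "jaw": the opening, from 0 (shut) to 1 (fully open). In form: [{"tx": .., "ty": .., "tz": .., "ax": .., "ay": .., "az": .., "jaw": ..}, ...]. A call has 1 to 12 rows; each row shifts and turns the commanded pose from where the row before left it, along the tool's axes as they then stand; what a row does not reach is not made up. A row lasts 1/8 s, in which the tool goes at most 62.5 mm and 10.7 degrees, less where a joint would pass 70% of its speed; a pose out of reach is approached as far as the arm can. A call is refused whole if a number of a shift passes 6.25 or a number of a turn 10.7, either way. A call with a gripper value outside its range is refused whole. The fingers move at their own pace and stop on an object; the grip force is fixed at half the most. Time passes only in rows, so rows that do not move let the fingers close. It gives the time, the measured TCP pose, the force and the opening at its end, in the units of the state.
- get_obs(): the state, without advancing time (a new reading comes with each control period).
- viewer.get_image(name): name is "side" or "top"; returns (picture, depth): 420x560x3 uint8, red, green, blue; 420x560 float32, mm along the optical axis (not along the pixel's ray), 0 where there is no reading.
- viewer.get_calibration(name): a dict with "fx", "fy", "cx", "cy" (pixels), "rvec" (rotation vector, rad) and "tvec" (3), from world to camera coordinates, as OpenCV has them. Camera axes: x right, y down, z forward; pixel columns grow to the right and rows downward; lengths in mm; the calibration is good to about 2 mm. A picture is of the moment at which its call begins. get_calibration takes no time and is no camera call.
- ctrl.close_job(): hands the job in, once; it reports no verdict.
Trained networks look in the newest picture that a camera, given by its name, has taken for a name from the list of things; names that differ only in an ending like _2 or _b are one class to them, and where a whole thing is asked for, a point or a joint stands for the part that bears it (a point fixed in the world has none). Each returns a list of dicts, best first, with "score" (0 to 1); they miss things now and then, are a little off and sometimes report something else, mostly with a low value. They report only what shows in the picture. A call takes as long as a camera call.
- masks_of(camera, thing): "pixels" (420x560 bool, what is visible of it) and "location" ([column, row] in pixels, amid what is visible of it).
The state is a dict: "t": time; "qpos": joint angles; "qvel": joint speeds; "joint_torque": joint torques, N m; "ee_pos": TCP position; "orientation": TCP orientation; "ft_force": force on the tool from outside, world axes, zero at the start; "moment": the same for the moment, N m; "width": finger opening in mm.
Only numpy, scipy, OpenCV 4.12 (cv2) and the standard library are available. Lean on these libraries where they do the work, as an engineer would, in place of code of your own. Each camera call takes 0.05 s, during which the arm holds its last target. There are 200 camera calls.

## Task

On the gilder's turning stand, lift the red pawl out of the ratchet and lay it back, turn the spindle backwards with the crank until the white filled patch on the gilt piece comes up to the top, and lower the pawl gently back into the teeth. Then push the crank on backwards, firmly but without forcing (about 8 N at its handgrip), until the tooth is hard up against the pawl with the patch as near straight up as a tooth allows, and let go. Do not touch the gilding or disturb the pots and bottles.

Things in the scene. Friction and masses are not known exactly. Their poses are not given: they have to be found in the camera images.
- stand: dark green cast turning stand on the bench, bed 300 x 170 x 12 mm, level spindle 155 mm up. Origin on the bench under the ratchet wheel's centre; x along the spindle towards the crank, z up, pawl bracket on the -y side. Along x: gilt piece -217 to -83 mm, headstock -65 to -27 mm (187 mm high), ratchet wheel -7 to 7 mm, crank arm 50 to 58 mm, its handgrip 60 to 103 mm
- hub (a point): point on the spindle's axis level with the middle of the crank's handgrip, 81 mm along the stand's x; the grip turns about this point, about the stand's x axis
- spindle (a joint): turn of spindle, crank, ratchet wheel and gilt piece together, rad. 0: white patch straight up. Grows when wound on (wheel's top moves to the stand's +y, pawl clicks over the teeth); smaller = backwards (top moves to -y), which the pawl blocks. The crank stands (value + 0.25) rad from upright, leaning to +y when positive
- patch (a point): middle of the white filled patch on the gilt colonnette (26 x 22 mm), 22 mm from the axis
- ratchet: steel ratchet wheel, 122 mm across, 15 hooked teeth 11 mm deep (one tooth = 0.419 rad); origin at its centre. One tooth bears on the pawl with the patch up to within 0.15 rad; just where depends on how the bracket was bolted in its slots. A steady 8 N at the grip puts about 20 N on the tooth; over 34 N (14 N at the grip) jars the gilt piece loose in its chuck
- pivot (a point): pawl's pivot at the top of the steel bracket, which is 34 mm deep, 30 mm wide along the spindle and reaches 12 mm above the pivot; the pawl turns about this point, about the stand's x axis
- pawl (a joint): lift of the red pawl, rad; about 0 with the nose at the root of the teeth, up to 0.16 with the nose on a tooth tip, 2.0 laid back on its stop, where its own weight keeps it; past about 1.3 it falls back by itself, below that it falls into the teeth
- pin (a point): middle of the steel cross pin on the pawl (10 mm thick, 34 mm long along the stand's x, free at both ends, to lift the 0.12 kg pawl by): with the pawl at 0 it is 52 mm towards +y of the pivot and 24 mm above it, and it swings with the pawl, up and over to the -y side
- nose: nose of the pawl, 14 mm wide, 75 mm from the pivot; origin at the pivot. Let down gently: dropped from the laid-back position it hits the teeth hard
- colonnette: gilt turned colonnette, 54 mm across and 134 mm long, held on the spindle between headstock and tailstock; freshly gilded, must not be touched
- blue_cup: blue ceramic cup, 68 mm across, 75 mm high, origin at the centre of its underside
- gesso_jar: glass jar, 70 mm across, 85 mm high, origin at the centre of its underside
- size_can: white can, 74 mm across, 100 mm high, origin at the centre of its underside
- varnish_bottle: amber bottle, 56 mm across, 110 mm high, origin at the centre of its underside
- grip (a point): middle of the black handgrip of the crank: a freely revolving sleeve 22 mm thick, 44 mm long along the stand's x, free at its outer end, its axis 130 mm from the spindle's axis; the steel crank arm is 20 mm wide, 8 mm thick. The spindle is stiff: it takes about 3 N at the grip to turn it, and it stays where it is left

How it is judged (in metres and radians):
On the way, in this order (a step that is already met when the one before it is completed fails the run):
1. the pawl is lifted out of the teeth and laid back (value of joint pawl above 1.6 rad), for 0.2 s.
2. with the pawl laid back, the spindle is turned backwards until the patch comes up to the top (value of joint pawl above 1.6 rad and value of joint spindle below 0.4 rad), for 0.1 s.
3. the pawl is back in the teeth and the tooth is pressed firmly on it (over 12 N on the tooth), patch up (value of joint pawl below 0.05 rad and value of joint spindle between -0.18 and 0.18 rad and contact force between nose and ratchet above 12 N), for 0.2 s.
At the end, for the whole second after the job is handed in: The patch faces straight up to within 0.18 rad (the nearest tooth), the pawl's nose is at the root of the teeth (pawl below 0.04 rad), the tooth having been pressed on it with over 12 N, and the spindle is at rest (value of joint pawl below 0.04 rad and value of joint spindle between -0.18 and 0.18 rad and velocity of joint spindle between -0.05 and 0.05 rad/s); the robot touches nothing.
It fails at once if more than 34 N between pawl and ratchet wheel (forced or slammed) (contact force between nose and ratchet above 34 N).
It fails at once if the pawl is dropped instead of lowered (faster than 10 rad/s) (velocity of joint pawl below -10 rad/s).
It fails at once if the gilt colonnette is touched (contact force between colonnette and anything else above 0.5 N).
It fails at once if a cup, jar, can or bottle is moved more than 20 mm (distance of any of blue_cup, gesso_jar, size_can, varnish_bottle from where it was at the start of the episode above 0.02 m).
It also fails if it takes over 72 s, if anything falls off the work surface, if the arm or the gripper's body presses on something with over 40 N, if the wrist force passes 120 N, or if a joint passes its speed limit or range.

## Working session

There is one attempt and no reset: what is moved stays moved. The work goes in short steps, Python scripts to look and compute and a shell command to move; the robot and the scene stay as the last step left them, time stands still between calls to the robot, and variables do not carry over. Pictures are saved under pics/ and viewed, about 8 in all and at most 12, crops included, and the job is handed in when it is done.

```bash
mkdir -p pics; cat > h.py <<'E'
import numpy as np, cv2
from workcell import get_obs, viewer, ctrl, masks_of
from scipy.spatial.transform import Rotation as R
def cal(n):
    c=viewer.get_calibration(n); return c,R.from_rotvec(np.ravel(c["rvec"])).as_matrix(),np.ravel(c["tvec"])
def world(n,u,v,d):
    c,M,t=cal(n); u,v,d=map(np.asarray,(u,v,d))
    p=np.stack([(u-c["cx"])/c["fx"]*d,(v-c["cy"])/c["fy"]*d,d],-1)
    return (p-t)@M
def proj(n,P):
    c,M,t=cal(n); q=np.asarray(P)@M.T+t
    return np.stack([q[...,0]/q[...,2]*c["fx"]+c["cx"],q[...,1]/q[...,2]*c["fy"]+c["cy"]],-1)
E
python3 - <<'E'
from h import *
for n in("side","top"):
    im,d=viewer.get_image(n); cv2.imwrite(f"pics/{n}0.png",im[...,::-1])
    c,M,t=cal(n); print(n,c["fx"],"cam at",-M.T@t,"fwd",M[2])
    for th in("stand","ratchet","pawl","pin","grip","patch","pivot","nose","colonnette","blue_cup","gesso_jar","size_can","varnish_bottle"):
        for m in masks_of(n,th)[:2]:
            k=m["pixels"]&(d>0)
            v,u=np.nonzero(k)
            if len(u): w=world(n,u,v,d[k]); print(th,round(m["score"],2),np.round(m["location"]),len(u),np.round(np.median(w,0)),np.round(np.percentile(w,2,axis=0)),np.round(np.percentile(w,98,axis=0)))
print(get_obs())
E
```

```text
side 389.9654784411235 cam at [336.17510804 587.08683367 571.75771863] fwd [ 0.27763876 -0.80658785 -0.52185512]
stand 0.87 [308. 315.] 19143 [457. 114.  48.] [305.   7.   7.] [654. 182. 202.]
ratchet 0.58 [246. 246.] 1617 [573.  91. 172.] [557.  -4.  96.] [617. 125. 211.]
ratchet 0.33 [327. 279.] 2156 [423. 119. 168.] [364.  86. 141.] [495. 147. 181.]
pawl 0.76 [260. 208.] 488 [565.  49. 226.] [ 549. -351.   -1.] [742.  72. 239.]
pin 0.74 [275. 261.] 5354 [518. 112. 171.] [368.  26. 108.] [691. 179. 207.]
grip 0.71 [272. 263.] 5203 [513. 112. 171.] [368.  38. 115.] [687. 179. 207.]
grip 0.49 [262. 207.] 480 [565.  49. 226.] [ 549. -317.   -0.] [741.  72. 240.]
patch 0.76 [328. 279.] 2125 [423. 120. 168.] [365.  86. 143.] [495. 147. 181.]
patch 0.3 [259. 206.] 443 [565.  51. 227.] [550.  -2. 204.] [582.  72. 240.]
pivot 0.68 [274. 212.] 1062 [558.   7. 211.] [ 537. -110.   69.] [595.  71. 239.]
nose 0.61 [250. 218.] 133 [572.  68. 221.] [ 564. -268.   -1.] [741.  73. 229.]
colonnette 0.93 [326. 280.] 2145 [423. 119. 168.] [364.  83. 139.] [496. 147. 181.]
colonnette 0.66 [310. 315.] 
[... 2035 characters left out ...]
] [530. 262. 112.]
{'t': 1.4, 'qpos': array([-1.18100184e+00,  4.23076889e-01,  1.62990512e+00, -1.52827635e-05,
        1.08861742e+00, -1.90164585e-02]), 'qvel': array([-7.10779167e-05,  1.01156918e-03, -7.18102728e-04, -7.50893308e-04,
        1.56363029e-03, -2.46509795e-03]), 'joint_torque': array([ 7.39847906e-05, -5.44577157e+01, -2.74042904e+01,  6.43707812e-02,
        1.68079702e-02, -1.32665625e-05]), 'ee_pos': array([ 248.45019961, -573.47083871,  184.28748766]), 'orientation': array([ 2.62611451e+00, -1.72426240e+00, -2.07899972e-05]), 'ft_force': array([ 0.26008603,  0.89765496, -0.78370455]), 'moment': array([ 0.03853685,  0.03439481, -0.01835209]), 'width': 87.84440136699392}
```

View pics/side0.png

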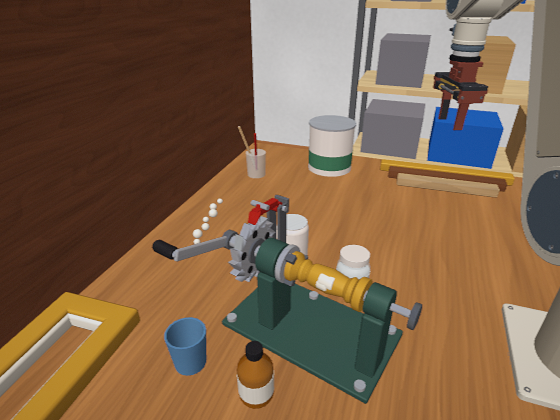

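View pics/top0.png

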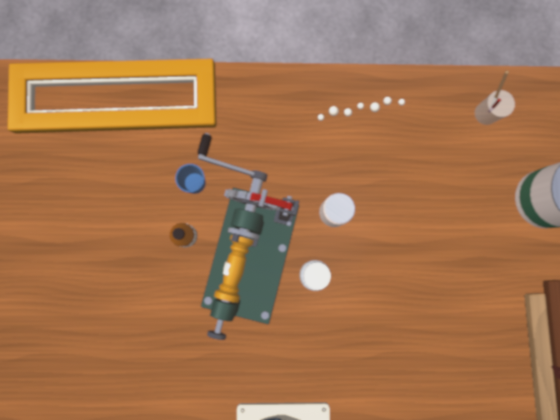

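The side view shows the pawl (red) at (262,208), the crank grip (black) at (165,248), pointing to +y, and the patch at (325,283). The top view shows the grip at (205,145), the pawl at (268,201) and the bed tilted. Next I'll fit the stand's pose from colour and depth.

```bash
cat > fit.py <<'E'
from h import *
from scipy.optimize import least_squares
im={};d={}
for n in("side","top"): im[n],d[n]=viewer.get_image(n)
def pts(n,f,box=None):
    hsv=cv2.cvtColor(im[n],cv2.COLOR_RGB2HSV).astype(int); k=f(hsv[...,0],hsv[...,1],hsv[...,2])&(d[n]>0)
    v,u=np.nonzero(k); w=world(n,u,v,d[n][k]); 
    return w,u,v
def inb(w,lo,hi): return np.all((w>lo)&(w<hi),1)
# bed
for n in im:
    w,u,v=pts(n,lambda h,s,V:(h>65)&(h<100)&(s>60)&(V<120))
    k=inb(w,[250,-150,4],[720,300,22]); b=w[k]
    r=cv2.minAreaRect(b[:,:2].astype(np.float32)); print(n,"bed",len(b),r,np.median(b[:,2]))
# colonnette axis fit: gold
G=[]
for n in im:
    w,u,v=pts(n,lambda h,s,V:(h>15)&(h<30)&(s>150)&(V>110)); w=w[inb(w,[340,60,120],[530,190,200])]; G.append(w)
    c=w.mean(0); print(n,"gold",len(w),c, "PCA",np.linalg.svd(w-c,full_matrices=False)[2][0])
for n in im:
    w,u,v=pts(n,lambda h,s,V:((h<6)|(h>174))&(s>170)&(V>80)); w=w[inb(w,[500,-60,150],[640,120,300])]
    print(n,"red",len(w),np.round(np.percentile(w,[2,50,98],axis=0)))
    w,u,v=pts(n,lambda h,s,V:(V<55)); k=inb(w,[550,100,100],[760,280,300]);w=w[k]
    print(n,"blk",len(w),np.round(np.percentile(w,[2,50,98],axis=0)),np.linalg.svd(w-w.mean(0),full_matrices=False)[2][0])
    w,u,v=pts(n,lambda h,s,V:(s<40)&(V>170)); w=w[inb(w,[360,80,140],[490,190,200])]
    if len(w):print(n,"white",len(w),np.round(np.median(w,0)))
E
python3 fit.py
```

```text
side bed 8279 ((456.404052734375, 80.48431396484375), (171.13632202148438, 297.0775451660156), 75.81752014160156) 11.717207213981053
top bed 801 ((443.1064453125, 82.5247573852539), (145.28501892089844, 250.0230712890625), 76.74144744873047) 11.93127782620054
side gold 1829 [423.90171632 119.42358091 165.84243501] PCA [-0.96629286  0.25701881  0.01481349]
top gold 1005 [423.73975994 107.9529905  172.2735543 ] PCA [-0.96221655  0.27194396  0.01363067]
side red 308 [[550.  -2. 206.]
 [565.  53. 224.]
 [578.  73. 234.]]
side blk 290 [[575. 102. 161.]
 [678. 175. 203.]
 [700. 183. 208.]] [-0.82053509 -0.49768521 -0.2811256 ]
side white 208 [428. 126. 166.]
top red 173 [[552.  -7. 215.]
 [563.  23. 228.]
 [575.  68. 234.]]
top blk 51 [[665. 160. 201.]
 [681. 166. 205.]
 [698. 171. 209.]] [-0.97498353  0.22148892  0.0187022 ]
top white 55 [429. 124. 171.]
```

```bash
cat >> fit.py <<'E'
print("----")
yaw=-0.250
A=np.vstack(G)
def split(w,yaw): 
    ex=np.array([np.cos(yaw),np.sin(yaw),0]);ey=np.array([-np.sin(yaw),np.cos(yaw),0]); return w@ex,w@ey,w[:,2]
def res(p):
    x,y,z=split(A,p[1]); r=np.hypot(y-p[0],z-155); b=np.round(x/5).astype(int)
    out=np.zeros(len(r))
    for i in np.unique(b): out[b==i]=r[b==i]-np.median(r[b==i])
    return out
s=least_squares(res,[220,yaw],loss="soft_l1",x_scale=[1,.01],diff_step=1e-3); print("yoff,yaw",s.x, s.cost)
yaw=s.x[1];y0=s.x[0]
x,y,z=split(A,yaw);print("gold x",np.percentile(x,[.5,99.5]))
# wheel: gray points
for n in im:
    w,u,v=pts(n,lambda h,S,V:(S<60)&(V>50)); x,y,z=split(w,yaw)
    r=np.hypot(y-y0,z-155); k=(r<62)&(r>48)&(x>450)&(x<600)
    print(n,"wheel hist",dict(zip(*[q.tolist() for q in np.unique((x[k]//4*4),return_counts=True)])))
    w,u,v=pts(n,lambda h,S,V:(V<55)); x,y,z=split(w,yaw); k=(x>590)&(x<660)&(np.hypot(y-y0,z-155)<150)&(np.hypot(y-y0,z-155)>112)
    print(n,"grip x",np.percentile(x[k],[2,50,98]),"y",np.percentile(y[k]-y0,[2,50,98]),"z",np.percentile(z[k],[2,50,98]))
    w,u,v=pts(n,lambda h,s,V:((h<6)|(h>174))&(s>170)&(V>80)); w=w[inb(w,[500,-60,150],[640,120,300])];x,y,z=split(w,yaw)
    print("red x",np.percentile(x,[2,50,98]),"y",np.percentile(y-y0,[2,98]))
E
python3 fit.py | sed -n '/----/,$p'
```

```text
----
yoff,yaw [210.83539712  -0.250788  ] 2290.4909148013066
gold x [321.64259444 453.83551428]
side wheel hist {524.0: 1, 528.0: 132, 532.0: 287, 536.0: 147, 540.0: 119, 544.0: 41, 584.0: 3, 588.0: 49, 592.0: 5}
side grip x [598.0233149  615.06076464 636.23189146] y [116.68486775 128.55540342 133.25541674] z [193.01711139 203.92521897 207.58259397]
red x [531.29280132 533.52392584 543.55006993] y [-75.30742783   1.42588456]
top wheel hist {476.0: 1, 480.0: 1, 484.0: 1, 488.0: 1, 500.0: 1, 528.0: 14, 532.0: 107, 536.0: 50, 540.0: 44, 544.0: 22, 588.0: 15, 592.0: 13, 596.0: 2}
top grip x [602.7860082  620.04517465 635.95650968] y [116.53243077 119.04016335 121.98786585] z [200.20263861 205.15365035 208.53166598]
red x [533.37233052 538.86199064 544.07684046] y [-80.03958498  -2.51079756]
```

```bash
cat >> h.py <<'E'
yaw=-0.2508; EX=np.array([np.cos(yaw),np.sin(yaw),0]);EY=np.array([-np.sin(yaw),np.cos(yaw),0]);O=538*EX+210.8*EY
S=lambda x,y,z: O+np.outer(np.atleast_1d(x),EX).squeeze()+y*EY+np.array([0,0,z])
def toS(w): w=np.asarray(w)-O; return np.stack([w@EX,w@EY,w[...,2]],-1)
E
python3 - <<'E'
from h import *
out=[]
for n,(u0,v0) in dict(side=(225,185),top=(235,175)).items():
    im,d=viewer.get_image(n); c=cv2.resize(im[v0:v0+56,u0:u0+76,::-1],None,fx=8,fy=8,interpolation=cv2.INTER_CUBIC)
    for p,col in ((S(-17,-21,236),(255,255,0)),(S(17,-21,236),(255,255,0)),(S(0,-73,212),(0,255,0)),(S(0,0,155),(255,0,255))):
        q=(proj(n,p)-[u0,v0]+.5)*8; cv2.circle(c,tuple(int(a) for a in q),5,col,2)
    out.append(c)
    if n=="top":
        v,u=np.mgrid[185:222,245:305]; k=d[v,u]>0; w=toS(world(n,u[k],v[k],d[v,u][k])); k=w[:,2]>205
        w=w[k]
        for y in range(-100,30,6):
            q=w[(w[:,1]>=y)&(w[:,1]<y+6)]
            if len(q): print(y,len(q),np.round(q[:,0].min()),np.round(q[:,0].max()),np.round(np.percentile(q[:,2],[50,95,100])))
cv2.imwrite("pics/crop1.png",np.vstack(out)[:, :600] if 0 else cv2.resize(np.vstack(out),(532,600*0+784))[:])
i=cv2.imread("pics/crop1.png"); cv2.imwrite("pics/crop1.png",cv2.resize(i,None,fx=.76,fy=.76))
E
```

```text
-94 43 -14.0 16.0 [220. 223. 224.]
-88 31 -14.0 16.0 [215. 222. 222.]
-82 44 -18.0 20.0 [214. 218. 220.]
-76 59 -19.0 22.0 [214. 220. 220.]
-70 48 -18.0 19.0 [215. 230. 230.]
-64 35 -14.0 16.0 [226. 229. 230.]
-58 20 -6.0 7.0 [228. 230. 233.]
-52 23 -6.0 7.0 [229. 231. 232.]
-46 22 -6.0 8.0 [228. 230. 232.]
-40 22 -6.0 7.0 [229. 232. 233.]
-34 23 -6.0 8.0 [230. 233. 234.]
-28 53 -16.0 17.0 [238. 242. 244.]
-22 43 -15.0 18.0 [238. 240. 241.]
-16 22 -6.0 7.0 [231. 233. 234.]
-10 24 -6.0 8.0 [230. 233. 234.]
-4 24 -6.0 8.0 [227. 230. 230.]
2 15 -6.0 7.0 [208. 221. 223.]
8 17 -5.0 8.0 [207. 214. 217.]
14 3 3.0 8.0 [214. 218. 218.]
```

View pics/crop1.png

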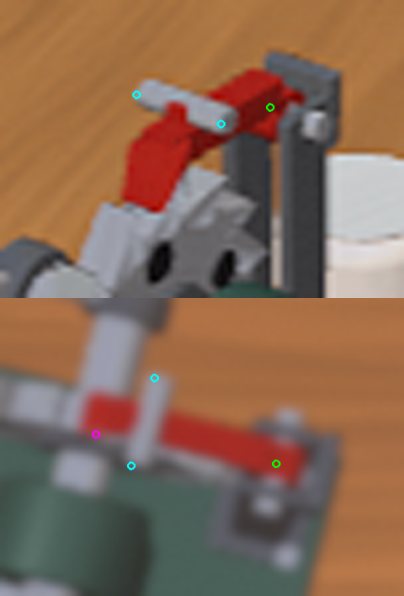

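The crops show the pin at about y -23, z 237 in stand axes, a little to -y of my marks. That puts the pivot near (-75.5, 212), with the bracket at y -94 to -60. I'll grip the +x end of the pin from above, with the jaws along stand y.

```bash
cat >> h.py <<'E'
def go(*pts):
    """pts: stand targets of TCP; tool shifts in cm along current (measured) tool axes"""
    o=get_obs(); M=R.from_rotvec(o["orientation"]).as_matrix(); p=o["ee_pos"]
    print("t",round(o["t"],2),"stand",np.round(toS(p),1),"F_stand",np.round([o["ft_force"]@EX,o["ft_force"]@EY,o["ft_force"][2]],1),"w",round(o["width"],1),"tool axes in stand",np.round([[c@EX,c@EY,c[2]] for c in M.T],3).tolist())
    for q in pts:
        w=S(*q); print(q,"shift cm",np.round((w-p)@M/10,2)); p=w
E
python3 - <<'E'
from h import *
go((17,-23.5,340),(17,-23.5,228))
M=R.from_rotvec(get_obs()["orientation"]).as_matrix()
T=np.array([EY,EX,[0,0,-1]]).T
for s in(1,-1):
    A=T*np.array([s,s,1]); print(s,np.degrees(R.from_matrix(M.T@A).as_rotvec()))
E
```

```text
t 1.7 stand [-155.  -704.7  184.3] F_stand [ 0.2 -0.2 -0.6] w 88.1 tool axes in stand [[0.613, -0.79, -0.0], [-0.79, -0.613, 0.0], [-0.0, 0.0, -1.0]]
(17, -23.5, 340) shift cm [-43.29 -55.33 -15.57]
(17, -23.5, 228) shift cm [ 0.  -0.  11.2]
1 [-2.54610295e-03  2.15968229e-03 -1.42209391e+02]
-1 [1.67670883e-03 1.97671357e-03 3.77906085e+01]
```

```bash
python3 -m inch '[{"tz":-3.9,"az":9.45,"jaw":0.35},{"tz":-3.9,"az":9.45,"jaw":0.35},{"tz":-3.9,"az":9.45,"jaw":0.35},{"tz":-3.9,"az":9.45,"jaw":0.35},{"tx":-5,"ty":-1.3},{"tx":-5,"ty":-1.3},{"tx":-5,"ty":-1.3},{"tx":-5,"ty":-1.3},{"tx":-5,"ty":-1.3},{"tx":-5,"ty":-1.3},{"tx":-5,"ty":-1.3},{"tx":-5,"ty":-1.3}]'
python3 -c "
from h import *
go((17,-23.5,340),(17,-23.5,228)); print(get_obs()['qpos'])"
```

```text
t 1.7 stand [-155.  -704.7  184.3] F_stand [ 0.2 -0.2 -0.6] w 88.1 tool axes in stand [[0.613, -0.79, -0.0], [-0.79, -0.613, 0.0], [-0.0, 0.0, -1.0]]
(17, -23.5, 340) shift cm [-43.29 -55.33 -15.57]
(17, -23.5, 228) shift cm [ 0.  -0.  11.2]
[-1.18103623e+00  4.23096725e-01  1.62990716e+00 -1.91876562e-05
  1.08862981e+00 -1.90015472e-02]$[0]: bad value
```

```bash
python3 -m inch '[{"tx":0,"ty":0,"tz":-3.9,"ax":0,"ay":0,"az":9.45,"jaw":0.35}]'
python3 -c "
from h import *
go((17,-23.5,340))"
```

```text
t: 1.82
ee_pos: [247.6, -571.4, 220.6]
orientation: [-2.469, 1.937, 0.009]
ft_force: [-0.1, -0.4, 0.3]
width: 81.1
t 1.82 stand [-156.4 -702.8  220.6] F_stand [ 0.  -0.4  0.3] w 81.1 tool axes in stand [[0.472, -0.882, -0.007], [-0.882, -0.472, 0.001], [-0.004, 0.005, -1.0]]
(17, -23.5, 340) shift cm [-51.81 -47.31 -11.64]
```

All seven fields are needed in every row.

```bash
python3 -m inch '[{"tx":0,"ty":0,"tz":-3.9,"ax":0,"ay":0,"az":9.45,"jaw":0.35},{"tx":0,"ty":0,"tz":-3.9,"ax":0,"ay":0,"az":9.45,"jaw":0.35},{"tx":0,"ty":0,"tz":-3.9,"ax":0,"ay":0,"az":9.45,"jaw":0.35},{"tx":-5,"ty":-1.3,"tz":0,"ax":0,"ay":0,"az":0,"jaw":0.35},{"tx":-5,"ty":-1.3,"tz":0,"ax":0,"ay":0,"az":0,"jaw":0.35},{"tx":-5,"ty":-1.3,"tz":0,"ax":0,"ay":0,"az":0,"jaw":0.35},{"tx":-5,"ty":-1.3,"tz":0,"ax":0,"ay":0,"az":0,"jaw":0.35},{"tx":-5,"ty":-1.3,"tz":0,"ax":0,"ay":0,"az":0,"jaw":0.35},{"tx":-5,"ty":-1.3,"tz":0,"ax":0,"ay":0,"az":0,"jaw":0.35},{"tx":-5,"ty":-1.3,"tz":0,"ax":0,"ay":0,"az":0,"jaw":0.35},{"tx":-5,"ty":-1.3,"tz":0,"ax":0,"ay":0,"az":0,"jaw":0.35}]'
python3 -c "
from h import *
go((17,-23.5,340)); print(get_obs()['qpos'])"
```

```text
t: 3.2
ee_pos: [449.1, -210.3, 340.5]
orientation: [-1.926, 2.482, -0.001]
ft_force: [0.9, -0.3, 0.4]
width: 30.7
t 3.2 stand [ -50.8 -303.   340.5] F_stand [ 1.  -0.1  0.4] w 30.7 tool axes in stand [[-0.0, -1.0, 0.0], [-1.0, 0.0, -0.001], [0.001, -0.0, -1.0]]
(17, -23.5, 340) shift cm [-27.96  -6.77   0.05]
[-4.61905438e-01  7.26253463e-02  1.72696093e+00  1.28471619e-05
  1.34139063e+00  1.35995275e+00]
```

```bash
python3 -m inch '[{"tx":-4.66,"ty":-1.13,"tz":0,"ax":0,"ay":0,"az":0,"jaw":0.35},{"tx":-4.66,"ty":-1.13,"tz":0,"ax":0,"ay":0,"az":0,"jaw":0.35},{"tx":-4.66,"ty":-1.13,"tz":0,"ax":0,"ay":0,"az":0,"jaw":0.35},{"tx":-4.66,"ty":-1.13,"tz":0,"ax":0,"ay":0,"az":0,"jaw":0.35},{"tx":-4.66,"ty":-1.13,"tz":0,"ax":0,"ay":0,"az":0,"jaw":0.35},{"tx":-4.66,"ty":-1.13,"tz":0,"ax":0,"ay":0,"az":0,"jaw":0.35},{"tx":0,"ty":0,"tz":3,"ax":0,"ay":0,"az":0,"jaw":0.35},{"tx":0,"ty":0,"tz":3,"ax":0,"ay":0,"az":0,"jaw":0.35},{"tx":0,"ty":0,"tz":2.5,"ax":0,"ay":0,"az":0,"jaw":0.35},{"tx":0,"ty":0,"tz":0,"ax":0,"ay":0,"az":0,"jaw":0.35}]'
python3 - <<'E'
from h import *
go((17,-23.5,228)); print(get_obs()['qpos'])
im,d=viewer.get_image("side"); u0,v0=215,135
c=cv2.resize(im[v0:v0+110,u0:u0+120,::-1],None,fx=5,fy=5,interpolation=cv2.INTER_CUBIC);cv2.imwrite("pics/c2.png",c)
print(proj("side",S(17,-23.5,255))-[u0,v0])
E
```

```text
t: 4.45
ee_pos: [582.2, 42.2, 253.5]
orientation: [1.924, -2.479, -0.004]
ft_force: [-0.2, 0.8, 0.6]
width: 30.7
t 4.45 stand [ 15.5 -25.4 253.5] F_stand [-0.4  0.7  0.6] w 30.7 tool axes in stand [[-0.0, -1.0, 0.001], [-1.0, 0.0, 0.004], [-0.004, -0.001, -1.0]]
(17, -23.5, 228) shift cm [-0.2  -0.16  2.54]
[5.19073489e-02 2.92656308e-01 1.65395062e+00 4.01024783e-05
 1.19913784e+00 1.87353803e+00]
[35.67782906 57.18036809]
```

View pics/c2.png

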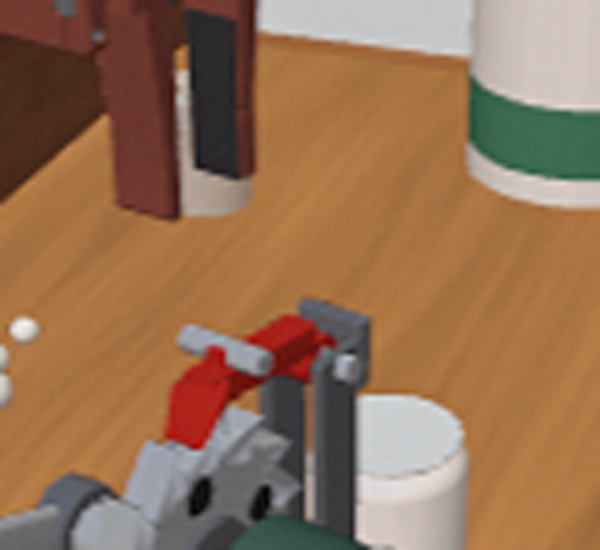

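The fingertips, at crop (148,215) and (225,175), look higher than the TCP reading projects. I'll check them by depth.

```bash
python3 - <<'E'
from h import *
go()
for n in("side","top"):
    im,d=viewer.get_image(n); v,u=np.nonzero(d>0); w=toS(world(n,u,v,d[v,u]))
    k=(abs(w[:,0]-15)<30)&(abs(w[:,1]+25)<60)&(w[:,2]>244)&(w[:,2]<330); q=w[k]
    print(n,k.sum(),[ (z,np.round(q[(q[:,2]>=z)&(q[:,2]<z+8)].min(0)),np.round(q[(q[:,2]>=z)&(q[:,2]<z+8)].max(0))) for z in range(244,330,8) if ((q[:,2]>=z)&(q[:,2]<z+8)).sum()>2])
    cv2.imwrite(f"pics/{n}3.png",im[...,::-1])
go()
E
```

```text
t 4.5 stand [ 16.6 -25.2 255. ] F_stand [-0.   0.1  0.1] w 30.8 tool axes in stand [[-0.0, -1.0, 0.0], [-1.0, 0.0, 0.001], [-0.001, -0.0, -1.0]]
side 546 [(292, array([  5., -49., 292.]), array([ 28.,  -0., 300.])), (300, array([  3., -48., 300.]), array([ 29.,  -0., 308.])), (308, array([  4., -50., 308.]), array([ 28.,   0., 316.])), (316, array([  4., -49., 316.]), array([ 28.,   1., 324.])), (324, array([  4., -53., 324.]), array([ 27.,   2., 330.]))]
top 0 []
t 4.6 stand [ 17.7 -24.9 256.6] F_stand [-0.2  0.9  0.7] w 30.8 tool axes in stand [[-0.0, -1.0, -0.001], [-1.0, 0.0, -0.002], [0.002, 0.001, -1.0]]
```

View pics/side3.png

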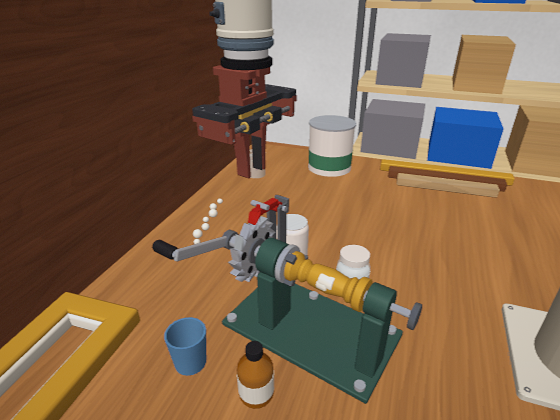

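```bash
python3 - <<'E'
from h import *
print(proj("side",np.array([[248.5,-573.5,184.3],[248.5,-573.5,221]])))
go(); print(get_obs()["qpos"], ctrl.tcp_to_grasp)
im,d=viewer.get_image("side")
c=cv2.imread("pics/side0.png")[20:160,400:540]; cv2.imwrite("pics/c4.png",cv2.resize(c,None,fx=4,fy=4,interpolation=cv2.INTER_CUBIC))
E
```

```text
[[445.56222621 136.64424351]
 [448.43505464 124.11315499]]
t 4.6 stand [ 17.7 -24.9 256.6] F_stand [-0.2  0.9  0.7] w 30.8 tool axes in stand [[-0.0, -1.0, -0.001], [-1.0, 0.0, -0.002], [0.002, 0.001, -1.0]]
[ 5.17299792e-02  2.89953699e-01  1.65035377e+00 -2.08713064e-05
  1.19946406e+00  1.87350353e+00] 18.700000000000003
```

View pics/c4.png

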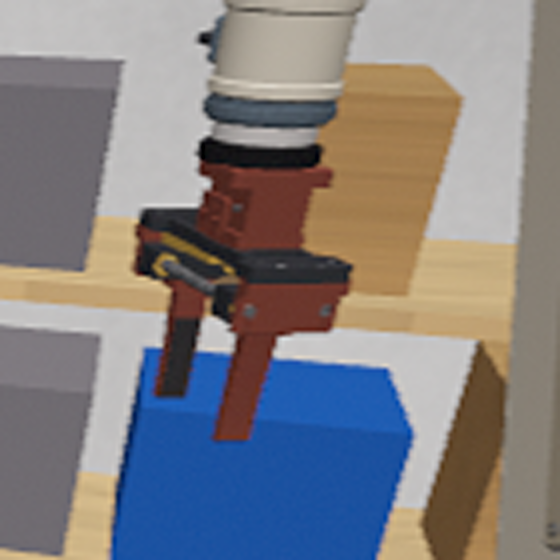

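Both pictures put the visible fingertips about 36 mm behind the reported TCP. To settle it, I'll close around the pin at the depth the reading calls for: if the reading is right, the jaws stop at 10 mm.

```bash
python3 -m inch '[{"tx":-0.14,"ty":-0.3,"tz":0,"ax":0,"ay":0,"az":0,"jaw":0.35},{"tx":0,"ty":0,"tz":1,"ax":0,"ay":0,"az":0,"jaw":0.35},{"tx":0,"ty":0,"tz":1,"ax":0,"ay":0,"az":0,"jaw":0.35},{"tx":0,"ty":0,"tz":0.8,"ax":0,"ay":0,"az":0,"jaw":0.35},{"tx":0,"ty":0,"tz":0,"ax":0,"ay":0,"az":0,"jaw":0.15},{"tx":0,"ty":0,"tz":0,"ax":0,"ay":0,"az":0,"jaw":0.08},{"tx":0,"ty":0,"tz":0,"ax":0,"ay":0,"az":0,"jaw":0.08}]'
python3 -c "
from h import *
go()"
```

```text
t: 5.52
ee_pos: [587.2, 42.8, 227.6]
orientation: [-1.926, 2.482, -0.001]
ft_force: [-0.4, -0.6, -1.1]
width: 7.6
t 5.53 stand [ 20.2 -23.6 227.6] F_stand [-0.3 -0.7 -1.1] w 7.6 tool axes in stand [[-0.0, -1.0, -0.0], [-1.0, 0.0, -0.001], [0.001, 0.0, -1.0]]
```

The width went down to 7.6 mm, so nothing is held and the real tips are about 36.5 mm behind the reported TCP. I'll carry that offset from here, open, and go lower.

```bash
python3 -m inch '[{"tx":0,"ty":-0.03,"tz":0,"ax":0,"ay":0,"az":0,"jaw":0.35},{"tx":0,"ty":0,"tz":0,"ax":0,"ay":0,"az":0,"jaw":0.35},{"tx":0,"ty":0,"tz":1,"ax":0,"ay":0,"az":0,"jaw":0.35},{"tx":0,"ty":0,"tz":1,"ax":0,"ay":0,"az":0,"jaw":0.35},{"tx":0,"ty":0,"tz":1,"ax":0,"ay":0,"az":0,"jaw":0.35},{"tx":0,"ty":0,"tz":0.75,"ax":0,"ay":0,"az":0,"jaw":0.35},{"tx":0,"ty":0,"tz":0,"ax":0,"ay":0,"az":0,"jaw":0.35}]'
python3 - <<'E'
from h import *
go()
im,d=viewer.get_image("side"); u0,v0=215,135
c=cv2.resize(im[v0:v0+110,u0:u0+120,::-1],None,fx=5,fy=5,interpolation=cv2.INTER_CUBIC);cv2.imwrite("pics/c5.png",c)
E
```

```text
t: 6.4
ee_pos: [586.7, 42.7, 188.9]
orientation: [1.925, -2.481, -0.001]
ft_force: [1.0, 0.0, 0.1]
width: 30.7
t 6.4 stand [ 19.8 -23.8 188.9] F_stand [0.9 0.3 0.1] w 30.7 tool axes in stand [[-0.0, -1.0, 0.0], [-1.0, 0.0, 0.001], [-0.001, -0.0, -1.0]]
```

View pics/c5.png

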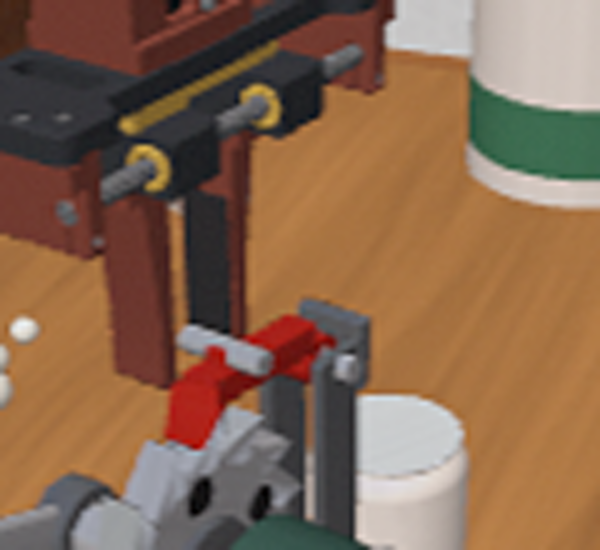

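```bash
python3 -m inch '[{"tx":0,"ty":0,"tz":0,"ax":0,"ay":0,"az":0,"jaw":0.15},{"tx":0,"ty":0,"tz":0,"ax":0,"ay":0,"az":0,"jaw":0.0},{"tx":0,"ty":0,"tz":0,"ax":0,"ay":0,"az":0,"jaw":0.0}]'
python3 - <<'E'
from h import *
go()
a=np.linspace(.482,.432+1.95,13); P=57.3*np.c_[np.cos(a),np.sin(a)]
print(np.round(-np.diff(P,axis=0)/10,2).tolist())
E
```

```text
t: 6.82
ee_pos: [587.2, 42.3, 190.1]
orientation: [1.926, -2.482, 0.001]
ft_force: [-0.7, -2.3, 0.5]
width: 8.2
t 6.83 stand [ 20.4 -24.1 190.1] F_stand [-0.1 -2.4  0.5] w 8.2 tool axes in stand [[0.0, -1.0, 0.001], [-1.0, -0.0, -0.001], [0.001, -0.001, -1.0]]
[[0.48, -0.77], [0.6, -0.68], [0.7, -0.58], [0.78, -0.46], [0.84, -0.33], [0.88, -0.2], [0.9, -0.05], [0.9, 0.09], [0.88, 0.23], [0.83, 0.37], [0.76, 0.49], [0.67, 0.61]]
```

```bash
python3 -m inch '[{"tx":0,"ty":0,"tz":0,"ax":0,"ay":0,"az":0,"jaw":0.0},{"tx":0.24,"ty":0,"tz":-0.38,"ax":0,"ay":0,"az":0,"jaw":0.0},{"tx":0.24,"ty":0,"tz":-0.38,"ax":0,"ay":0,"az":0,"jaw":0.0},{"tx":0.6,"ty":0,"tz":-0.68,"ax":0,"ay":0,"az":0,"jaw":0.0},{"tx":0.7,"ty":0,"tz":-0.58,"ax":0,"ay":0,"az":0,"jaw":0.0}]'
python3 - <<'E'
from h import *
go()
im,d=viewer.get_image("side"); u0,v0=215,135
c=cv2.resize(im[v0:v0+110,u0:u0+120,::-1],None,fx=5,fy=5,interpolation=cv2.INTER_CUBIC);cv2.imwrite("pics/c6.png",c)
E
```

```text
t: 7.45
ee_pos: [583.1, 26.4, 211.2]
orientation: [-1.924, 2.48, 0.002]
ft_force: [0.8, 6.7, 2.4]
width: 8.7
t 7.45 stand [ 20.3 -40.5 211.2] F_stand [-0.9  6.7  2.4] w 8.7 tool axes in stand [[-0.0, -1.0, -0.002], [-1.0, 0.0, -0.001], [0.001, 0.002, -1.0]]
```

View pics/c6.png

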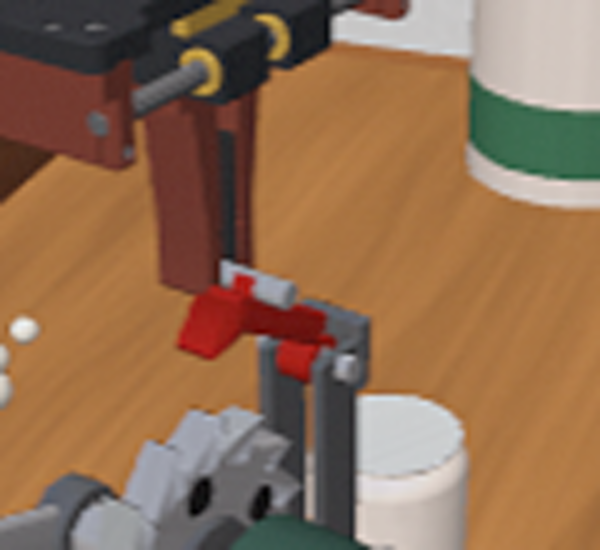

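The pawl is up and held by the pin at crop (258,283). I'll carry on along the arc.

```bash
python3 -m inch '[{"tx":0.75,"ty":0,"tz":-0.49,"ax":0,"ay":0,"az":0,"jaw":0.0},{"tx":0.84,"ty":0,"tz":-0.35,"ax":0,"ay":0,"az":0,"jaw":0.0},{"tx":0.88,"ty":0,"tz":-0.21,"ax":0,"ay":0,"az":0,"jaw":0.0},{"tx":0.9,"ty":0,"tz":-0.06,"ax":0,"ay":0,"az":0,"jaw":0.0},{"tx":0.9,"ty":0,"tz":0.09,"ax":0,"ay":0,"az":0,"jaw":0.0},{"tx":0.88,"ty":0,"tz":0.23,"ax":0,"ay":0,"az":0,"jaw":0.0}]'
python3 -c "
from h import *
go()"
```

```text
t: 8.25
ee_pos: [570.2, -24.7, 219.2]
orientation: [-1.925, 2.481, -0.001]
ft_force: [0.1, 3.8, 3.0]
width: 8.3
t 8.25 stand [ 20.5 -93.2 219.2] F_stand [-0.9  3.7  3. ] w 8.3 tool axes in stand [[-0.0, -1.0, -0.001], [-1.0, 0.0, -0.001], [0.001, 0.001, -1.0]]
```

```bash
python3 -m inch '[{"tx":0.83,"ty":0,"tz":0.34,"ax":0,"ay":0,"az":0,"jaw":0.0},{"tx":0.76,"ty":0,"tz":0.46,"ax":0,"ay":0,"az":0,"jaw":0.0},{"tx":0.5,"ty":0,"tz":0.45,"ax":0,"ay":0,"az":0,"jaw":0.0},{"tx":0,"ty":0,"tz":0,"ax":0,"ay":0,"az":0,"jaw":0.0}]'
python3 -c "
from h import *
go()"
```

```text
t: 8.75
ee_pos: [564.6, -45.4, 204.8]
orientation: [1.925, -2.482, 0.0]
ft_force: [0.6, -0.6, 1.9]
width: 8.6
t 8.75 stand [  20.2 -114.6  204.8] F_stand [ 0.7 -0.4  1.9] w 8.6 tool axes in stand [[-0.0, -1.0, 0.001], [-1.0, 0.0, 0.0], [-0.0, -0.001, -1.0]]
```

```bash
python3 -m inch '[{"tx":0,"ty":0,"tz":0,"ax":0,"ay":0,"az":0,"jaw":0.35},{"tx":0,"ty":0,"tz":0,"ax":0,"ay":0,"az":0,"jaw":0.35},{"tx":0,"ty":0,"tz":-3,"ax":0,"ay":0,"az":0,"jaw":0.35},{"tx":0,"ty":0,"tz":-5,"ax":0,"ay":0,"az":0,"jaw":0.5},{"tx":-4.72,"ty":-1.27,"tz":0,"ax":0,"ay":0,"az":0,"jaw":0.65},{"tx":-4.72,"ty":-1.27,"tz":0,"ax":0,"ay":0,"az":0,"jaw":0.65},{"tx":-4.72,"ty":-1.27,"tz":0,"ax":0,"ay":0,"az":0,"jaw":0.65},{"tx":-4.72,"ty":-1.27,"tz":0,"ax":0,"ay":0,"az":0,"jaw":0.65},{"tx":-4.72,"ty":-1.27,"tz":0,"ax":0,"ay":0,"az":0,"jaw":0.65},{"tx":0,"ty":0,"tz":4,"ax":0,"ay":0,"az":0,"jaw":0.65},{"tx":0,"ty":0,"tz":4,"ax":0,"ay":0,"az":0,"jaw":0.65},{"tx":0,"ty":0,"tz":0,"ax":0,"ay":0,"az":0,"jaw":0.65}]'
python3 - <<'E'
from h import *
go((84,121,146))
im,d=viewer.get_image("side"); u0,v0=130,110
c=cv2.resize(im[v0:v0+180,u0:u0+200,::-1],None,fx=3,fy=3,interpolation=cv2.INTER_CUBIC);cv2.imwrite("pics/c7.png",c)
E
```

```text
t: 10.25
ee_pos: [682.0, 167.9, 201.4]
orientation: [1.922, -2.476, -0.005]
ft_force: [0.2, -0.8, 0.3]
width: 56.8
t 10.25 stand [ 81.  121.1 201.4] F_stand [ 0.3 -0.7  0.3] w 56.8 tool axes in stand [[0.0, -1.0, 0.004], [-1.0, -0.0, 0.007], [-0.007, -0.004, -1.0]]
(84, 121, 146) shift cm [-0.01 -0.34  5.53]
```

View pics/c7.png

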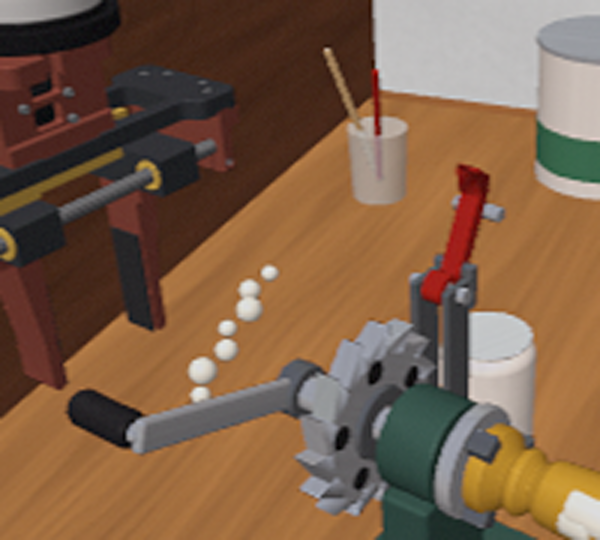

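The pawl is laid back (crop 465,235) and the fingers straddle the handgrip's line (grip at 105,415). I'll go down and close.

```bash
python3 -m inch '[{"tx":0,"ty":-0.1,"tz":2,"ax":0,"ay":0,"az":0,"jaw":0.65},{"tx":0,"ty":0,"tz":2,"ax":0,"ay":0,"az":0,"jaw":0.65},{"tx":0,"ty":0,"tz":1.5,"ax":0,"ay":0,"az":0,"jaw":0.65},{"tx":0,"ty":0,"tz":0,"ax":0,"ay":0,"az":0,"jaw":0.65},{"tx":0,"ty":0,"tz":0,"ax":0,"ay":0,"az":0,"jaw":0.4},{"tx":0,"ty":0,"tz":0,"ax":0,"ay":0,"az":0,"jaw":0.2},{"tx":0,"ty":0,"tz":0,"ax":0,"ay":0,"az":0,"jaw":0.1},{"tx":0,"ty":0,"tz":0,"ax":0,"ay":0,"az":0,"jaw":0.1}]'
python3 - <<'E'
from h import *
go()
im,d=viewer.get_image("side"); u0,v0=130,110
c=cv2.resize(im[v0:v0+180,u0:u0+200,::-1],None,fx=3,fy=3,interpolation=cv2.INTER_CUBIC);cv2.imwrite("pics/c8.png",c)
E
```

```text
t: 11.3
ee_pos: [686.4, 169.0, 151.0]
orientation: [-1.924, 2.48, 0.001]
ft_force: [-1.9, -0.9, -1.4]
width: 21.4
t 11.3 stand [ 85.  123.3 151. ] F_stand [-1.6 -1.3 -1.4] w 21.4 tool axes in stand [[-0.0, -1.0, -0.002], [-1.0, 0.0, -0.001], [0.001, 0.002, -1.0]]
```

View pics/c8.png

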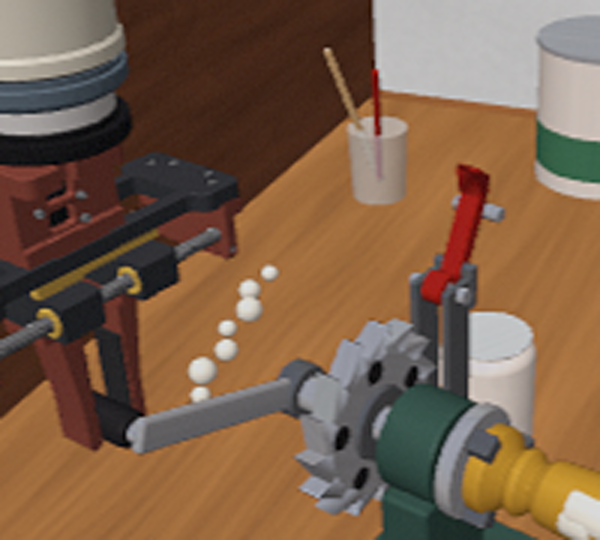

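The handgrip is held (width 21.4, crank about 1.25 rad from upright). Next I'll work out the arc.

```bash
python3 - <<'E'
import numpy as np
a=np.linspace(1.247,.45,12);P=130*np.c_[np.sin(a),np.cos(a)]
print(np.round(-np.diff(P,axis=0)/10,2).tolist(),P[-1])
E
```

```text
[[0.33, -0.88], [0.39, -0.86], [0.46, -0.82], [0.51, -0.79], [0.57, -0.75], [0.62, -0.71], [0.67, -0.66], [0.72, -0.61], [0.76, -0.56], [0.8, -0.5], [0.83, -0.44]] [ 56.54551943 117.05812331]
```

```bash
python3 -m inch '[{"tx":0.33,"ty":0,"tz":-0.88,"ax":0,"ay":0,"az":0,"jaw":0.1},{"tx":0.39,"ty":0,"tz":-0.86,"ax":0,"ay":0,"az":0,"jaw":0.1},{"tx":0.46,"ty":0,"tz":-0.82,"ax":0,"ay":0,"az":0,"jaw":0.1},{"tx":0.51,"ty":0,"tz":-0.79,"ax":0,"ay":0,"az":0,"jaw":0.1},{"tx":0.57,"ty":0,"tz":-0.75,"ax":0,"ay":0,"az":0,"jaw":0.1},{"tx":0,"ty":0,"tz":0,"ax":0,"ay":0,"az":0,"jaw":0.1}]'
python3 -c "
from h import *
go()"
```

```text
t: 12.1
ee_pos: [680.6, 146.2, 192.6]
orientation: [-1.925, 2.481, -0.0]
ft_force: [-1.5, 2.9, 5.6]
width: 21.3
t 12.1 stand [ 85.   99.7 192.6] F_stand [-2.2  2.5  5.6] w 21.3 tool axes in stand [[-0.0, -1.0, -0.001], [-1.0, 0.0, -0.001], [0.001, 0.001, -1.0]]
```

```bash
python3 -m inch '[{"tx":0.62,"ty":0,"tz":-0.71,"ax":0,"ay":0,"az":0,"jaw":0.1},{"tx":0.67,"ty":0,"tz":-0.66,"ax":0,"ay":0,"az":0,"jaw":0.1},{"tx":0.72,"ty":0,"tz":-0.61,"ax":0,"ay":0,"az":0,"jaw":0.1},{"tx":0.76,"ty":0,"tz":-0.56,"ax":0,"ay":0,"az":0,"jaw":0.1},{"tx":0.8,"ty":0,"tz":-0.5,"ax":0,"ay":0,"az":0,"jaw":0.1},{"tx":0.83,"ty":0,"tz":-0.44,"ax":0,"ay":0,"az":0,"jaw":0.1},{"tx":0,"ty":0,"tz":0,"ax":0,"ay":0,"az":0,"jaw":0.1},{"tx":0,"ty":0,"tz":0,"ax":0,"ay":0,"az":0,"jaw":0.1}]'
python3 - <<'E'
from h import *
go()
im,d=viewer.get_image("side"); u0,v0=130,110
c=cv2.resize(im[v0:v0+180,u0:u0+230,::-1],None,fx=3,fy=3,interpolation=cv2.INTER_CUBIC);cv2.imwrite("pics/c9.png",c)
E
```

```text
t: 13.1
ee_pos: [669.4, 102.8, 226.9]
orientation: [1.926, -2.482, 0.002]
ft_force: [-0.7, 0.7, 6.1]
width: 21.4
t 13.1 stand [ 85.   54.9 226.9] F_stand [-0.8  0.6  6.1] w 21.4 tool axes in stand [[-0.0, -1.0, 0.001], [-1.0, 0.0, -0.001], [0.001, -0.001, -1.0]]
```

View pics/c9.png

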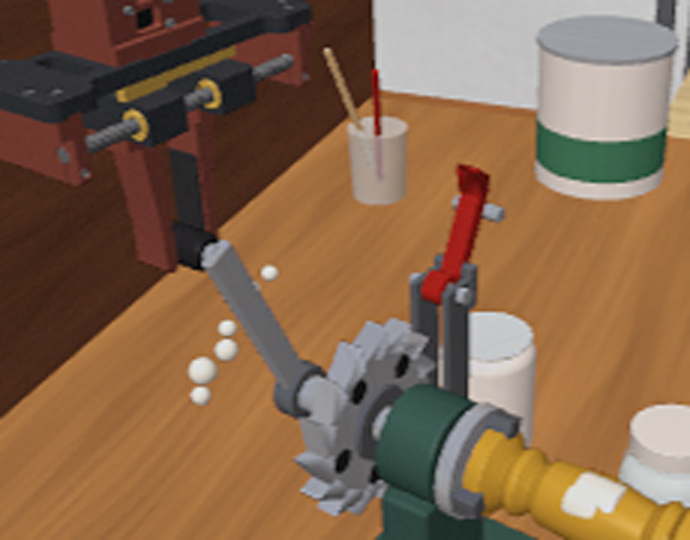

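The crank has swung up to about 0.19 rad spindle and the patch shows on top. I'll let go, rise, and go to the laid-back pin.

```bash
python3 -m inch '[{"tx":0,"ty":0,"tz":0,"ax":0,"ay":0,"az":0,"jaw":0.6},{"tx":0,"ty":0,"tz":0,"ax":0,"ay":0,"az":0,"jaw":0.6},{"tx":0,"ty":0,"tz":-3,"ax":0,"ay":0,"az":0,"jaw":0.6},{"tx":0,"ty":0,"tz":-3.3,"ax":0,"ay":0,"az":0,"jaw":0.6},{"tx":4.34,"ty":1.6,"tz":0,"ax":0,"ay":0,"az":0,"jaw":0.42},{"tx":4.34,"ty":1.6,"tz":0,"ax":0,"ay":0,"az":0,"jaw":0.42},{"tx":4.34,"ty":1.6,"tz":0,"ax":0,"ay":0,"az":0,"jaw":0.42},{"tx":4.34,"ty":1.6,"tz":0,"ax":0,"ay":0,"az":0,"jaw":0.42},{"tx":0,"ty":0,"tz":0,"ax":0,"ay":0,"az":0,"jaw":0.42},{"tx":0,"ty":0,"tz":0,"ax":0,"ay":0,"az":0,"jaw":0.42}]'
python3 - <<'E'
from h import *
go((20.8,-118.5,202))
for n in("side","top"):
    im,d=viewer.get_image(n); v,u=np.nonzero(d>0); w=toS(world(n,u,v,d[v,u]));col=im[v,u].astype(int)
    red=(col[:,0]>100)&(col[:,1]<50)&(col[:,2]<60)
    k=red&(abs(w[:,0])<25)&(w[:,1]>-150)&(w[:,1]<-50)&(w[:,2]>200)&(w[:,2]<300); print(n,"red",np.round(np.percentile(w[k],[2,50,98],axis=0)).tolist())
    gr=(np.ptp(col,axis=1)<25)
    k=gr&(abs(w[:,0])<25)&(w[:,1]>-150)&(w[:,1]<-95)&(w[:,2]>230)&(w[:,2]<280); 
    if k.sum():print(n,"pin",k.sum(),np.round(np.percentile(w[k],[2,50,98],axis=0)).tolist())
    b=(w[:,0]>62)&(w[:,0]<103)&(w[:,1]>20)&(w[:,1]<90)&(w[:,2]>240)&(w[:,2]<300)&(col.max(1)<60)
    if b.sum():print(n,"grip",b.sum(),np.round(np.percentile(w[b],[2,50,98],axis=0)).tolist())
E
```

```text
t: 14.4
ee_pos: [564.5, -48.7, 289.1]
orientation: [-1.925, 2.482, 0.0]
ft_force: [0.0, -0.4, 0.4]
width: 37.1
t 14.4 stand [  21.  -117.9  289.1] F_stand [ 0.1 -0.3  0.4] w 37.1 tool axes in stand [[-0.001, -1.0, -0.0], [-1.0, 0.001, -0.0], [0.0, 0.0, -1.0]]
(20.8, -118.5, 202) shift cm [0.06 0.02 8.71]
side red [[-7.0, -113.0, 207.0], [-2.0, -97.0, 234.0], [6.0, -66.0, 277.0]]
side pin 39 [[-16.0, -123.0, 242.0], [-12.0, -116.0, 247.0], [16.0, -108.0, 253.0]]
side grip 257 [[62.0, 49.0, 266.0], [80.0, 62.0, 279.0], [100.0, 65.0, 284.0]]Traceback (most recent call last):
  File "<stdin>", line 6, in <module>
    return _quantile_unchecked(
        a, q, axis, out, overwrite_input, method, keepdims, weights)
    return _ureduce(a,
                    func=_quantile_ureduce_func,
    ...<5 lines>...
                    overwrite_input=overwrite_input,
                    method=method)
    r = func(a, **kwargs)
    result = _quantile(arr,
                       quantiles=q,
    ...<2 lines>...
                       out=out,
                       weights=wgt)
    slices_having_nans = np.isnan(arr[-1, ...])
                                  ~~~^^^^^^^^^
IndexError: index -1 is out of bounds for axis 0 with size 0
```

```bash
python3 -m inch '[{"tx":0.03,"ty":0,"tz":3,"ax":0,"ay":0,"az":0,"jaw":0.42},{"tx":0,"ty":0,"tz":3,"ax":0,"ay":0,"az":0,"jaw":0.42},{"tx":0,"ty":0,"tz":2.7,"ax":0,"ay":0,"az":0,"jaw":0.42},{"tx":0,"ty":0,"tz":0,"ax":0,"ay":0,"az":0,"jaw":0.42},{"tx":0,"ty":0,"tz":0,"ax":0,"ay":0,"az":0,"jaw":0.2},{"tx":0,"ty":0,"tz":0,"ax":0,"ay":0,"az":0,"jaw":0.0},{"tx":0,"ty":0,"tz":0,"ax":0,"ay":0,"az":0,"jaw":0.0},{"tx":0,"ty":0,"tz":0,"ax":0,"ay":0,"az":0,"jaw":0.0}]'
python3 - <<'E'
from h import *
go()
a=np.linspace(2.42,.432+.12,15); P=57.3*np.c_[np.cos(a),np.sin(a)]
print(np.round(-np.diff(P,axis=0)/10,2).tolist())
E
```

```text
t: 15.5
ee_pos: [564.6, -49.4, 203.0]
orientation: [-1.925, 2.481, -0.002]
ft_force: [-0.3, -0.2, 3.7]
width: 8.3
t 15.5 stand [  21.2 -118.5  203. ] F_stand [-0.2 -0.2  3.7] w 8.3 tool axes in stand [[-0.0, -1.0, 0.0], [-1.0, 0.0, -0.001], [0.001, -0.0, -1.0]]
[[-0.54, -0.54], [-0.61, -0.46], [-0.66, -0.38], [-0.71, -0.28], [-0.74, -0.19], [-0.76, -0.09], [-0.76, 0.01], [-0.76, 0.12], [-0.73, 0.21], [-0.7, 0.31], [-0.65, 0.4], [-0.59, 0.48], [-0.52, 0.56], [-0.44, 0.62]]
```

```bash
python3 -m inch '[{"tx":-0.54,"ty":0,"tz":-0.54,"ax":0,"ay":0,"az":0,"jaw":0},{"tx":-0.61,"ty":0,"tz":-0.46,"ax":0,"ay":0,"az":0,"jaw":0},{"tx":-0.66,"ty":0,"tz":-0.38,"ax":0,"ay":0,"az":0,"jaw":0},{"tx":-0.71,"ty":0,"tz":-0.28,"ax":0,"ay":0,"az":0,"jaw":0},{"tx":-0.74,"ty":0,"tz":-0.19,"ax":0,"ay":0,"az":0,"jaw":0},{"tx":-0.76,"ty":0,"tz":-0.09,"ax":0,"ay":0,"az":0,"jaw":0},{"tx":-0.76,"ty":0,"tz":0.01,"ax":0,"ay":0,"az":0,"jaw":0},{"tx":-0.76,"ty":0,"tz":0.12,"ax":0,"ay":0,"az":0,"jaw":0},{"tx":-0.73,"ty":0,"tz":0.21,"ax":0,"ay":0,"az":0,"jaw":0},{"tx":-0.7,"ty":0,"tz":0.31,"ax":0,"ay":0,"az":0,"jaw":0},{"tx":0,"ty":0,"tz":0,"ax":0,"ay":0,"az":0,"jaw":0}]'
python3 -c "
from h import *
go((21,-29,195))"
```

```text
t: 16.88
ee_pos: [582.1, 19.3, 214.9]
orientation: [-1.926, 2.48, 0.0]
ft_force: [5.3, -1.5, 1.3]
width: 8.1
t 16.88 stand [ 21.1 -47.6 214.9] F_stand [ 5.5 -0.2  1.3] w 8.1 tool axes in stand [[0.0, -1.0, -0.001], [-1.0, -0.0, -0.001], [0.001, 0.001, -1.0]]
(21, -29, 195) shift cm [-1.86  0.01  1.99]
```

```bash
python3 -m inch '[{"tx":-0.5,"ty":0,"tz":0.31,"ax":0,"ay":0,"az":0,"jaw":0},{"tx":-0.43,"ty":0,"tz":0.34,"ax":0,"ay":0,"az":0,"jaw":0},{"tx":-0.4,"ty":0,"tz":0.38,"ax":0,"ay":0,"az":0,"jaw":0},{"tx":-0.36,"ty":0,"tz":0.41,"ax":0,"ay":0,"az":0,"jaw":0},{"tx":-0.3,"ty":0,"tz":0.42,"ax":0,"ay":0,"az":0,"jaw":0},{"tx":0,"ty":0,"tz":0,"ax":0,"ay":0,"az":0,"jaw":0}]'
python3 -c "
from h import *
go()"
```

```text
t: 17.62
ee_pos: [586.8, 37.9, 196.0]
orientation: [-1.926, 2.482, -0.0]
ft_force: [5.3, -2.3, 0.2]
width: 8.6
t 17.62 stand [ 21.  -28.5 196. ] F_stand [ 5.7 -0.9  0.2] w 8.6 tool axes in stand [[-0.0, -1.0, -0.0], [-1.0, 0.0, -0.0], [0.0, 0.0, -1.0]]
```

```bash
for i in 1; do python3 -m inch '[{"tx":-0.06,"ty":0,"tz":0.1,"ax":0,"ay":0,"az":0,"jaw":0},{"tx":-0.06,"ty":0,"tz":0.1,"ax":0,"ay":0,"az":0,"jaw":0},{"tx":-0.05,"ty":0,"tz":0.1,"ax":0,"ay":0,"az":0,"jaw":0},{"tx":0,"ty":0,"tz":0,"ax":0,"ay":0,"az":0,"jaw":0}]';python3 -c "
from h import *
go()"; done
```

```text
t: 18.12
ee_pos: [587.2, 39.5, 193.3]
orientation: [-1.925, 2.482, -0.0]
ft_force: [5.6, -1.5, 1.8]
width: 8.1
t 18.12 stand [ 21.1 -26.8 193.3] F_stand [ 5.8 -0.1  1.8] w 8.1 tool axes in stand [[-0.0, -1.0, -0.0], [-1.0, 0.0, -0.001], [0.001, 0.0, -1.0]]
```

```bash
python3 -m inch '[{"tx":-0.05,"ty":0,"tz":0.09,"ax":0,"ay":0,"az":0,"jaw":0},{"tx":0,"ty":0,"tz":0,"ax":0,"ay":0,"az":0,"jaw":0}]';python3 -m inch '[{"tx":-0.05,"ty":0,"tz":0.09,"ax":0,"ay":0,"az":0,"jaw":0},{"tx":0,"ty":0,"tz":0,"ax":0,"ay":0,"az":0,"jaw":0}]'; python3 -c "
from h import *
go()"
```

```text
t: 18.38
ee_pos: [587.4, 40.0, 192.4]
orientation: [-1.925, 2.482, -0.0]
ft_force: [5.5, -0.9, 1.2]
width: 8.4
t: 18.62
ee_pos: [587.5, 40.5, 191.6]
orientation: [-1.925, 2.482, -0.0]
ft_force: [5.3, -1.6, 2.2]
width: 8.3
t 18.62 stand [ 21.1 -25.8 191.6] F_stand [ 5.5 -0.2  2.2] w 8.3 tool axes in stand [[-0.0, -1.0, -0.0], [-1.0, 0.0, -0.001], [0.001, 0.0, -1.0]]
```

```bash
python3 -m inch '[{"tx":-0.05,"ty":0,"tz":0.09,"ax":0,"ay":0,"az":0,"jaw":0},{"tx":0,"ty":0,"tz":0,"ax":0,"ay":0,"az":0,"jaw":0}]';python3 -m inch '[{"tx":-0.05,"ty":0,"tz":0.09,"ax":0,"ay":0,"az":0,"jaw":0},{"tx":0,"ty":0,"tz":0,"ax":0,"ay":0,"az":0,"jaw":0}]'; python3 -c "
from h import *
go()"
```

```text
t: 18.88
ee_pos: [587.6, 41.0, 190.6]
orientation: [-1.925, 2.482, -0.0]
ft_force: [7.1, -1.7, 1.7]
width: 8.1
t: 19.12
ee_pos: [587.7, 41.4, 189.7]
orientation: [-1.925, 2.482, -0.0]
ft_force: [5.1, -1.8, 1.4]
width: 8.1
t 19.12 stand [ 21.  -24.8 189.7] F_stand [ 5.4 -0.5  1.4] w 8.1 tool axes in stand [[-0.0, -1.0, -0.0], [-1.0, 0.0, -0.001], [0.001, 0.0, -1.0]]
```

```bash
python3 -m inch '[{"tx":-0.04,"ty":0,"tz":0.09,"ax":0,"ay":0,"az":0,"jaw":0},{"tx":0,"ty":0,"tz":0,"ax":0,"ay":0,"az":0,"jaw":0}]';python3 -m inch '[{"tx":-0.04,"ty":0,"tz":0.09,"ax":0,"ay":0,"az":0,"jaw":0},{"tx":0,"ty":0,"tz":0,"ax":0,"ay":0,"az":0,"jaw":0}]'; python3 -c "
from h import *
go()"
```

```text
t: 19.38
ee_pos: [587.8, 41.8, 188.8]
orientation: [-1.925, 2.482, -0.0]
ft_force: [6.4, -1.3, 1.4]
width: 8.2
t: 19.62
ee_pos: [587.9, 41.8, 188.6]
orientation: [-1.926, 2.482, -0.001]
ft_force: [3.4, -3.2, 6.8]
width: 8.3
t 19.62 stand [ 21.1 -24.4 188.6] F_stand [ 4.1 -2.2  6.8] w 8.3 tool axes in stand [[-0.0, -1.0, 0.0], [-1.0, 0.0, -0.001], [0.001, -0.0, -1.0]]
```

The nose has met a tooth (Fz 6.8 N). I'll release and go back to the handgrip.

```bash
python3 -m inch '[{"tx":0,"ty":0,"tz":0,"ax":0,"ay":0,"az":0,"jaw":0.35},{"tx":0,"ty":0,"tz":0,"ax":0,"ay":0,"az":0,"jaw":0.35},{"tx":0,"ty":0,"tz":-3,"ax":0,"ay":0,"az":0,"jaw":0.35},{"tx":0,"ty":0,"tz":-3.5,"ax":0,"ay":0,"az":0,"jaw":0.35},{"tx":0,"ty":0,"tz":-3.6,"ax":0,"ay":0,"az":0,"jaw":0.5},{"tx":-4,"ty":-3.2,"tz":0,"ax":0,"ay":0,"az":0,"jaw":0.6},{"tx":-3.95,"ty":-3.2,"tz":0,"ax":0,"ay":0,"az":0,"jaw":0.6},{"tx":0,"ty":0,"tz":0,"ax":0,"ay":0,"az":0,"jaw":0.6},{"tx":0,"ty":0,"tz":0,"ax":0,"ay":0,"az":0,"jaw":0.6}]'
python3 - <<'E'
from h import *
go((85,54.9,227))
n="side"
im,d=viewer.get_image(n); v,u=np.nonzero(d>0); w=toS(world(n,u,v,d[v,u]));col=im[v,u].astype(int)
red=(col[:,0]>100)&(col[:,1]<50)&(col[:,2]<60)&(abs(w[:,0])<25)&(w[:,1]>-150)&(w[:,1]<30)&(w[:,2]>195)&(w[:,2]<300); print("red",np.round(np.percentile(w[red],[2,50,98],axis=0)).tolist())
E
```

```text
t: 20.75
ee_pos: [667.9, 103.1, 287.8]
orientation: [1.925, -2.479, -0.003]
ft_force: [-0.2, -0.3, 0.2]
width: 52.7
t 20.75 stand [ 83.4  54.8 287.8] F_stand [-0.1 -0.4  0.2] w 52.7 tool axes in stand [[0.0, -1.0, 0.001], [-1.0, -0.0, 0.003], [-0.003, -0.001, -1.0]]
(85, 54.9, 227) shift cm [-0.02 -0.18  6.08]
red [[-7.0, -77.0, 207.0], [-4.0, -18.0, 225.0], [5.0, 2.0, 235.0]]
```

```bash
python3 -m inch '[{"tx":0,"ty":0,"tz":2,"ax":0,"ay":0,"az":0,"jaw":0.6},{"tx":0,"ty":0,"tz":2,"ax":0,"ay":0,"az":0,"jaw":0.6},{"tx":0,"ty":0,"tz":2,"ax":0,"ay":0,"az":0,"jaw":0.6},{"tx":0,"ty":0,"tz":0,"ax":0,"ay":0,"az":0,"jaw":0.5},{"tx":0,"ty":0,"tz":0,"ax":0,"ay":0,"az":0,"jaw":0.35},{"tx":0,"ty":0,"tz":0,"ax":0,"ay":0,"az":0,"jaw":0.2},{"tx":0,"ty":0,"tz":0,"ax":0,"ay":0,"az":0,"jaw":0.1},{"tx":0,"ty":0,"tz":0,"ax":0,"ay":0,"az":0,"jaw":0.1}]'
python3 -c "
from h import *
go()"
```

```text
t: 21.8
ee_pos: [669.8, 103.1, 229.9]
orientation: [-1.925, 2.481, -0.001]
ft_force: [0.8, -0.7, 2.2]
width: 21.0
t 21.8 stand [ 85.2  55.3 229.9] F_stand [ 1.  -0.5  2.2] w 21.0 tool axes in stand [[-0.0, -1.0, -0.0], [-1.0, 0.0, -0.001], [0.001, 0.0, -1.0]]
```

I'll push in 1 mm steps, with a force check between steps that stops the chain once the tooth bears.

```bash
cat > chk.py <<'E'
from h import *
import sys
o=get_obs(); s=toS(o["ee_pos"]); f=np.arcsin(s[1]/130); F=o["ft_force"]; Fy=F@EY
t=Fy*np.cos(f)-F[2]*np.sin(f); r=Fy*np.sin(f)+F[2]*np.cos(f)
print(f"t {o['t']:.2f} y {s[1]:.2f} z {s[2]:.2f} s {f-.25:.3f} Ft {t:.1f} Fr {r:.1f}")
sys.exit(t>float(sys.argv[1]))
E
python3 chk.py 9
python3 -m inch '[{"tx":0.09,"ty":0,"tz":-0.04,"ax":0,"ay":0,"az":0,"jaw":0.1},{"tx":0,"ty":0,"tz":0,"ax":0,"ay":0,"az":0,"jaw":0.1}]' >/dev/null && python3 chk.py 5.5 &&
python3 -m inch '[{"tx":0.09,"ty":0,"tz":-0.04,"ax":0,"ay":0,"az":0,"jaw":0.1},{"tx":0,"ty":0,"tz":0,"ax":0,"ay":0,"az":0,"jaw":0.1}]' >/dev/null && python3 chk.py 5.5 &&
python3 -m inch '[{"tx":0.09,"ty":0,"tz":-0.04,"ax":0,"ay":0,"az":0,"jaw":0.1},{"tx":0,"ty":0,"tz":0,"ax":0,"ay":0,"az":0,"jaw":0.1}]' >/dev/null && python3 chk.py 5.5 &&
python3 -m inch '[{"tx":0.09,"ty":0,"tz":-0.04,"ax":0,"ay":0,"az":0,"jaw":0.1},{"tx":0,"ty":0,"tz":0,"ax":0,"ay":0,"az":0,"jaw":0.1}]' >/dev/null && python3 chk.py 5.5 &&
python3 -m inch '[{"tx":0.09,"ty":0,"tz":-0.04,"ax":0,"ay":0,"az":0,"jaw":0.1},{"tx":0,"ty":0,"tz":0,"ax":0,"ay":0,"az":0,"jaw":0.1}]' >/dev/null && python3 chk.py 5.5 &&
python3 -m inch '[{"tx":0.09,"ty":0,"tz":-0.04,"ax":0,"ay":0,"az":0,"jaw":0.1},{"tx":0,"ty":0,"tz":0,"ax":0,"ay":0,"az":0,"jaw":0.1}]' >/dev/null && python3 chk.py 5.5
```

```text
t 21.80 y 55.31 z 229.90 s 0.189 Ft -1.4 Fr 1.8
t 22.05 y 55.14 z 229.97 s 0.188 Ft 2.6 Fr 3.7False
False
```

```bash
sed -i 's/sys.exit(t>/sys.exit(int(t>/; s/argv\[1\]))$/argv[1])))/' chk.py
python3 -m inch '[{"tx":0.09,"ty":0,"tz":-0.04,"ax":0,"ay":0,"az":0,"jaw":0.1},{"tx":0,"ty":0,"tz":0,"ax":0,"ay":0,"az":0,"jaw":0.1}]' >/dev/null && python3 chk.py 5.5 &&
python3 -m inch '[{"tx":0.09,"ty":0,"tz":-0.04,"ax":0,"ay":0,"az":0,"jaw":0.1},{"tx":0,"ty":0,"tz":0,"ax":0,"ay":0,"az":0,"jaw":0.1}]' >/dev/null && python3 chk.py 5.5 &&
python3 -m inch '[{"tx":0.09,"ty":0,"tz":-0.04,"ax":0,"ay":0,"az":0,"jaw":0.1},{"tx":0,"ty":0,"tz":0,"ax":0,"ay":0,"az":0,"jaw":0.1}]' >/dev/null && python3 chk.py 5.5 &&
python3 -m inch '[{"tx":0.09,"ty":0,"tz":-0.04,"ax":0,"ay":0,"az":0,"jaw":0.1},{"tx":0,"ty":0,"tz":0,"ax":0,"ay":0,"az":0,"jaw":0.1}]' >/dev/null && python3 chk.py 5.5 &&
python3 -m inch '[{"tx":0.09,"ty":0,"tz":-0.04,"ax":0,"ay":0,"az":0,"jaw":0.1},{"tx":0,"ty":0,"tz":0,"ax":0,"ay":0,"az":0,"jaw":0.1}]' >/dev/null && python3 chk.py 5.5
```

```text
t 22.30 y 54.13 z 230.43 s 0.179 Ft 3.5 Fr 3.8
t 22.55 y 53.18 z 230.85 s 0.171 Ft 3.6 Fr 4.1
t 22.80 y 52.21 z 231.25 s 0.163 Ft 2.8 Fr 4.4
t 23.05 y 51.31 z 231.65 s 0.156 Ft 2.9 Fr 4.3
t 23.30 y 50.39 z 232.09 s 0.148 Ft 3.0 Fr 4.6
```

```bash

python3 -m inch '[{"tx":0.09,"ty":0,"tz":-0.03,"ax":0,"ay":0,"az":0,"jaw":0.1},{"tx":0,"ty":0,"tz":0,"ax":0,"ay":0,"az":0,"jaw":0.1}]' >/dev/null && python3 chk.py 5.5 &&
python3 -m inch '[{"tx":0.09,"ty":0,"tz":-0.03,"ax":0,"ay":0,"az":0,"jaw":0.1},{"tx":0,"ty":0,"tz":0,"ax":0,"ay":0,"az":0,"jaw":0.1}]' >/dev/null && python3 chk.py 5.5 &&
python3 -m inch '[{"tx":0.09,"ty":0,"tz":-0.03,"ax":0,"ay":0,"az":0,"jaw":0.1},{"tx":0,"ty":0,"tz":0,"ax":0,"ay":0,"az":0,"jaw":0.1}]' >/dev/null && python3 chk.py 5.5 &&
python3 -m inch '[{"tx":0.09,"ty":0,"tz":-0.03,"ax":0,"ay":0,"az":0,"jaw":0.1},{"tx":0,"ty":0,"tz":0,"ax":0,"ay":0,"az":0,"jaw":0.1}]' >/dev/null && python3 chk.py 5.5 &&
python3 -m inch '[{"tx":0.09,"ty":0,"tz":-0.03,"ax":0,"ay":0,"az":0,"jaw":0.1},{"tx":0,"ty":0,"tz":0,"ax":0,"ay":0,"az":0,"jaw":0.1}]' >/dev/null && python3 chk.py 5.5 &&
python3 -m inch '[{"tx":0.09,"ty":0,"tz":-0.03,"ax":0,"ay":0,"az":0,"jaw":0.1},{"tx":0,"ty":0,"tz":0,"ax":0,"ay":0,"az":0,"jaw":0.1}]' >/dev/null && python3 chk.py 5.5 &&
python3 -m inch '[{"tx":0.09,"ty":0,"tz":-0.03,"ax":0,"ay":0,"az":0,"jaw":0.1},{"tx":0,"ty":0,"tz":0,"ax":0,"ay":0,"az":0,"jaw":0.1}]' >/dev/null && python3 chk.py 5.5 &&
python3 -m inch '[{"tx":0.09,"ty":0,"tz":-0.03,"ax":0,"ay":0,"az":0,"jaw":0.1},{"tx":0,"ty":0,"tz":0,"ax":0,"ay":0,"az":0,"jaw":0.1}]' >/dev/null && python3 chk.py 5.5 &&
python3 -m inch '[{"tx":0.1,"ty":0,"tz":-0.03,"ax":0,"ay":0,"az":0,"jaw":0.1},{"tx":0,"ty":0,"tz":0,"ax":0,"ay":0,"az":0,"jaw":0.1}]' >/dev/null && python3 chk.py 5.5 &&
python3 -m inch '[{"tx":0.1,"ty":0,"tz":-0.03,"ax":0,"ay":0,"az":0,"jaw":0.1},{"tx":0,"ty":0,"tz":0,"ax":0,"ay":0,"az":0,"jaw":0.1}]' >/dev/null && python3 chk.py 5.5 &&
python3 -m inch '[{"tx":0.1,"ty":0,"tz":-0.03,"ax":0,"ay":0,"az":0,"jaw":0.1},{"tx":0,"ty":0,"tz":0,"ax":0,"ay":0,"az":0,"jaw":0.1}]' >/dev/null && python3 chk.py 5.5 &&
python3 -m inch '[{"tx":0.1,"ty":0,"tz":-0.03,"ax":0,"ay":0,"az":0,"jaw":0.1},{"tx":0,"ty":0,"tz":0,"ax":0,"ay":0,"az":0,"jaw":0.1}]' >/dev/null && python3 chk.py 5.5
```

```text
t 23.55 y 49.54 z 232.40 s 0.141 Ft 4.1 Fr 5.1
t 23.80 y 48.64 z 232.76 s 0.134 Ft 3.4 Fr 5.2
t 24.05 y 47.76 z 233.13 s 0.126 Ft 3.4 Fr 4.9
t 24.30 y 46.89 z 233.44 s 0.119 Ft 2.9 Fr 5.5
t 24.55 y 45.98 z 233.79 s 0.111 Ft 3.2 Fr 5.7
t 24.80 y 45.11 z 234.12 s 0.104 Ft 3.4 Fr 6.4
t 25.05 y 44.21 z 234.42 s 0.097 Ft 2.9 Fr 6.4
t 25.30 y 43.33 z 234.75 s 0.090 Ft 3.1 Fr 5.5
t 25.55 y 42.31 z 235.11 s 0.082 Ft 3.0 Fr 6.1
t 25.80 y 41.32 z 235.43 s 0.073 Ft 2.6 Fr 6.6
t 26.05 y 40.34 z 235.77 s 0.066 Ft 3.2 Fr 7.5
t 26.30 y 39.31 z 236.08 s 0.057 Ft 3.9 Fr 6.4
```

```bash

python3 -m inch '[{"tx":0.1,"ty":0,"tz":-0.035,"ax":0,"ay":0,"az":0,"jaw":0.1},{"tx":0,"ty":0,"tz":0,"ax":0,"ay":0,"az":0,"jaw":0.1}]' >/dev/null && python3 chk.py 5.5 &&
python3 -m inch '[{"tx":0.1,"ty":0,"tz":-0.035,"ax":0,"ay":0,"az":0,"jaw":0.1},{"tx":0,"ty":0,"tz":0,"ax":0,"ay":0,"az":0,"jaw":0.1}]' >/dev/null && python3 chk.py 5.5 &&
python3 -m inch '[{"tx":0.1,"ty":0,"tz":-0.035,"ax":0,"ay":0,"az":0,"jaw":0.1},{"tx":0,"ty":0,"tz":0,"ax":0,"ay":0,"az":0,"jaw":0.1}]' >/dev/null && python3 chk.py 5.5 &&
python3 -m inch '[{"tx":0.1,"ty":0,"tz":-0.035,"ax":0,"ay":0,"az":0,"jaw":0.1},{"tx":0,"ty":0,"tz":0,"ax":0,"ay":0,"az":0,"jaw":0.1}]' >/dev/null && python3 chk.py 5.5 &&
python3 -m inch '[{"tx":0.1,"ty":0,"tz":-0.03,"ax":0,"ay":0,"az":0,"jaw":0.1},{"tx":0,"ty":0,"tz":0,"ax":0,"ay":0,"az":0,"jaw":0.1}]' >/dev/null && python3 chk.py 5.5 &&
python3 -m inch '[{"tx":0.1,"ty":0,"tz":-0.03,"ax":0,"ay":0,"az":0,"jaw":0.1},{"tx":0,"ty":0,"tz":0,"ax":0,"ay":0,"az":0,"jaw":0.1}]' >/dev/null && python3 chk.py 5.5 &&
python3 -m inch '[{"tx":0.1,"ty":0,"tz":-0.03,"ax":0,"ay":0,"az":0,"jaw":0.1},{"tx":0,"ty":0,"tz":0,"ax":0,"ay":0,"az":0,"jaw":0.1}]' >/dev/null && python3 chk.py 5.5 &&
python3 -m inch '[{"tx":0.1,"ty":0,"tz":-0.03,"ax":0,"ay":0,"az":0,"jaw":0.1},{"tx":0,"ty":0,"tz":0,"ax":0,"ay":0,"az":0,"jaw":0.1}]' >/dev/null && python3 chk.py 5.5 &&
python3 -m inch '[{"tx":0.1,"ty":0,"tz":-0.025,"ax":0,"ay":0,"az":0,"jaw":0.1},{"tx":0,"ty":0,"tz":0,"ax":0,"ay":0,"az":0,"jaw":0.1}]' >/dev/null && python3 chk.py 5.5 &&
python3 -m inch '[{"tx":0.1,"ty":0,"tz":-0.025,"ax":0,"ay":0,"az":0,"jaw":0.1},{"tx":0,"ty":0,"tz":0,"ax":0,"ay":0,"az":0,"jaw":0.1}]' >/dev/null && python3 chk.py 5.5 &&
python3 -m inch '[{"tx":0.1,"ty":0,"tz":-0.025,"ax":0,"ay":0,"az":0,"jaw":0.1},{"tx":0,"ty":0,"tz":0,"ax":0,"ay":0,"az":0,"jaw":0.1}]' >/dev/null && python3 chk.py 5.5 &&
python3 -m inch '[{"tx":0.1,"ty":0,"tz":-0.025,"ax":0,"ay":0,"az":0,"jaw":0.1},{"tx":0,"ty":0,"tz":0,"ax":0,"ay":0,"az":0,"jaw":0.1}]' >/dev/null && python3 chk.py 5.5
```

```text
t 26.55 y 38.27 z 236.39 s 0.049 Ft 3.5 Fr 6.4
t 26.80 y 37.22 z 236.71 s 0.040 Ft 2.6 Fr 6.5
t 27.05 y 36.19 z 237.05 s 0.032 Ft 2.8 Fr 7.3
t 27.30 y 35.13 z 237.35 s 0.024 Ft 3.0 Fr 6.1
t 27.55 y 34.08 z 237.60 s 0.015 Ft 3.5 Fr 6.5
t 27.80 y 33.20 z 237.84 s 0.008 Ft 3.9 Fr 7.5
t 28.05 y 32.76 z 238.00 s 0.005 Ft 6.1 Fr 6.0
```

The tooth starts to bear at a spindle angle of about 0.005. From here I'll take fine steps up to about 8 N.

```bash

python3 -m inch '[{"tx":0,"ty":0,"tz":0,"ax":0,"ay":0,"az":0,"jaw":0.1}]' >/dev/null && python3 chk.py 7 &&
python3 -m inch '[{"tx":0.03,"ty":0,"tz":-0.008,"ax":0,"ay":0,"az":0,"jaw":0.1},{"tx":0,"ty":0,"tz":0,"ax":0,"ay":0,"az":0,"jaw":0.1}]' >/dev/null && python3 chk.py 7.3 &&
python3 -m inch '[{"tx":0.03,"ty":0,"tz":-0.008,"ax":0,"ay":0,"az":0,"jaw":0.1},{"tx":0,"ty":0,"tz":0,"ax":0,"ay":0,"az":0,"jaw":0.1}]' >/dev/null && python3 chk.py 7.3 &&
python3 -m inch '[{"tx":0.03,"ty":0,"tz":-0.008,"ax":0,"ay":0,"az":0,"jaw":0.1},{"tx":0,"ty":0,"tz":0,"ax":0,"ay":0,"az":0,"jaw":0.1}]' >/dev/null && python3 chk.py 7.3
```

```text
t 28.18 y 32.75 z 238.02 s 0.005 Ft 6.4 Fr 5.4
t 28.43 y 32.76 z 238.02 s 0.005 Ft 6.6 Fr 6.3
t 28.68 y 32.63 z 238.04 s 0.004 Ft 7.9 Fr 5.1
```

```bash

python3 -m inch '[{"tx":0.02,"ty":0,"tz":-0.005,"ax":0,"ay":0,"az":0,"jaw":0.1},{"tx":0,"ty":0,"tz":0,"ax":0,"ay":0,"az":0,"jaw":0.1}]' >/dev/null; python3 chk.py 11
python3 -m inch '[{"tx":0,"ty":0,"tz":0,"ax":0,"ay":0,"az":0,"jaw":0.1}]' >/dev/null; python3 chk.py 11
python3 -m inch '[{"tx":0,"ty":0,"tz":0,"ax":0,"ay":0,"az":0,"jaw":0.1},{"tx":0,"ty":0,"tz":0,"ax":0,"ay":0,"az":0,"jaw":0.1}]' >/dev/null; python3 chk.py 11
```

```text
t 28.93 y 32.59 z 238.08 s 0.003 Ft 8.0 Fr 5.0
t 29.05 y 32.59 z 238.03 s 0.003 Ft 8.9 Fr 5.6
t 29.30 y 32.62 z 238.04 s 0.004 Ft 8.5 Fr 5.1
```

It held about 8.5 N for over 0.4 s. I'll let go, rise clear and check.

```bash
python3 -m inch '[{"tx":0,"ty":0,"tz":0,"ax":0,"ay":0,"az":0,"jaw":0.6},{"tx":0,"ty":0,"tz":0,"ax":0,"ay":0,"az":0,"jaw":0.6},{"tx":0,"ty":0,"tz":0,"ax":0,"ay":0,"az":0,"jaw":0.6},{"tx":0,"ty":0,"tz":-2.5,"ax":0,"ay":0,"az":0,"jaw":0.6},{"tx":0,"ty":0,"tz":-4,"ax":0,"ay":0,"az":0,"jaw":0.6},{"tx":0,"ty":0,"tz":-4,"ax":0,"ay":0,"az":0,"jaw":0.6},{"tx":0,"ty":0,"tz":0,"ax":0,"ay":0,"az":0,"jaw":0.6},{"tx":0,"ty":0,"tz":0,"ax":0,"ay":0,"az":0,"jaw":0.6}]'
python3 - <<'E'
from h import *
n="side"
im,d=viewer.get_image(n); v,u=np.nonzero(d>0); w=toS(world(n,u,v,d[v,u]));col=im[v,u].astype(int)
red=(col[:,0]>100)&(col[:,1]<50)&(col[:,2]<60)&(abs(w[:,0])<25)&(w[:,1]>-150)&(w[:,1]<30)&(w[:,2]>195)&(w[:,2]<300); print("red",np.round(np.percentile(w[red],[2,50,98],axis=0)).tolist())
b=(w[:,0]>62)&(w[:,0]<103)&(w[:,1]>0)&(w[:,1]<90)&(w[:,2]>240)&(w[:,2]<300)&(col.max(1)<60)
print("grip",np.round(np.percentile(w[b],[2,50,98],axis=0)).tolist())
wh=(col.min(1)>170)&(np.hypot(w[:,1],w[:,2]-155)<32)&(w[:,0]<-83)&(w[:,0]>-217); m=np.median(w[wh],0);print("patch",m,np.arctan2(m[1],m[2]-155))
c=cv2.resize(im[130:310,130:400,::-1],None,fx=2.9,fy=2.9,interpolation=cv2.INTER_CUBIC);cv2.imwrite("pics/c10.png",c)
E
```

```text
t: 30.3
ee_pos: [662.5, 79.2, 341.6]
orientation: [1.925, -2.481, -0.001]
ft_force: [0.9, -0.3, -0.5]
width: 53.1
red [[-7.0, -78.0, 206.0], [-5.0, -19.0, 224.0], [5.0, -0.0, 233.0]]
grip [[62.0, 27.0, 273.0], [81.0, 40.0, 287.0], [101.0, 43.0, 291.0]]
patch [-153.12499512    6.496636    174.45763924] 0.3222479949921839
```

View pics/c10.png

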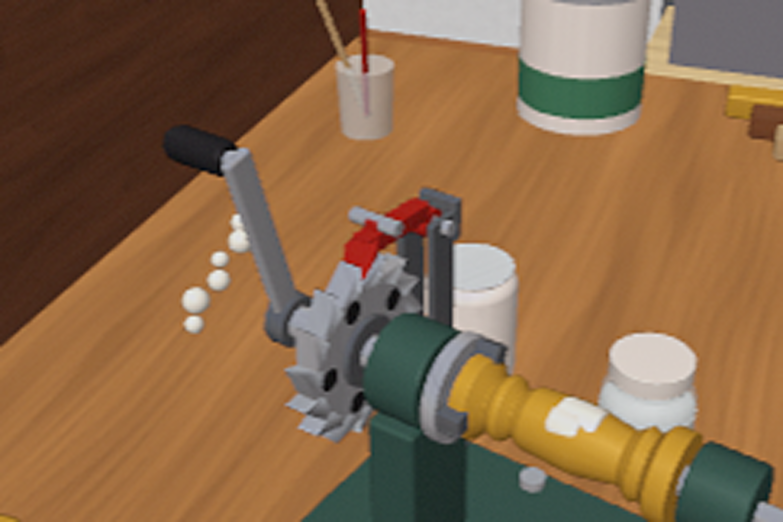

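The pawl sits in the teeth (360,245), the crank leans about 0.25 rad from upright, and the patch is on top (575,415). The arm is clear, so I'm handing in.

```bash
python3 -c "
from workcell import ctrl
print(ctrl.close_job())"
```

```text
the job is handed in; nothing more can be done
None
```

The job is done and handed in at about 30 s of the 72 s allowed; no verdict is reported, so success rests on my own checks.

**What I did:** I lifted the pawl by its pin and laid it back to about 1.9 rad. I then cranked the spindle back from about 1.0 to 0.19 rad and lowered the pawl, holding it until the nose met the teeth. After that I pushed the crank on in small steps until the tooth bore at a spindle angle of about 0.00. I held about 8.5 N at the grip for 0.4 s, let go, and moved clear.

**Last checks:**
- **Crank:** it stands about 0.25 rad from upright, so the patch is straight up to within about 0.02 rad.
- **Pawl:** the last picture shows its nose down in the teeth, slightly lower than at the start. I could not measure the lift to 0.04 rad directly.
- **Force on the tooth:** not measured; 8.5 N at the grip should give about 20 N.
- **Pots and bottles:** I saw nothing moved in the pictures, but did not measure their positions again.

**Checks that disagreed:**
- **Fingertip position:** the reported TCP lay about 36 mm beyond the fingertips seen in the pictures. My first close on the pin caught nothing, so I used the seen offset from then on.
- **Patch angle:** white-pixel depth put the patch at about 0.32 rad. I took this as bias, because the camera sees mostly one side of it, and trusted the crank instead.

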